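# Load a test fixture and latch both covers

### The job

Lay the loose metal module flat in the recess of the empty test fixture, then press the covers of both fixtures down until their spring latches hold them fully shut. Leave the module that is already loaded in its recess, and do not push the other things on the bench about.

Things in the scene. Friction and masses are not known exactly. Their poses are not given: they have to be found in the camera images.
- loose_module: aluminium module, a solid block 70 (x) x 44 (y) x 30 mm tall, about 0.22 kg, with fine dark grooves on its top; origin at the centre of its underside, z up; either way round is the same. This one lies loose on the bench between the fixtures.
- seated_module: aluminium module, a solid block 70 (x) x 44 (y) x 30 mm tall, about 0.22 kg, with fine dark grooves on its top; origin at the centre of its underside, z up; either way round is the same. This one already lies in the recess of the loaded fixture and stays there.
- empty_fixture: black block 190 (x) x 110 (y) x 40 mm, fixed; origin at the centre of its underside, z up, x from hinge end to latch end. Its flat top has a recess (see nest), two hinge cheeks (10 mm thick, at x -73, y +-43, up to z 83 mm) and a latch housing (18 x 50 mm, at x 84, up to z 94 mm). Its recess is empty, its cover thrown back past upright.
- empty_fixture_nest (a point): centre of the recess floor, 32 mm above the bench, at fixture x = -5 mm; axes as the fixture's. The recess is 79 (x) x 53 (y) mm and 8 mm deep: a module stands 22 mm proud of the flat top around it. Recess of the empty fixture
- empty_cover (a joint): hinge angle of the cover (plate: see hinge). 0 = shut, level, outer face 76 mm above the bench; 1.57 upright; 2.1 leaning back (stop). Stiff hinge (0.11 N m): stays where left. At 0.12 its nose meets a spring roller, which gives way at 0.065 (8 to 10 N on the pad), then holds it shut; short of that it springs back. Empty fixture: starts at 1.75 to 2.0.
- empty_cover_hinge (a point): middle of the hinge line of the cover, 72 mm above the bench, at fixture x = -73, y = 0. Turns with the cover: x along the cover to its free end, z out of its outer face. The cover is an aluminium plate 122 (x) x 70 (y) x 8 mm, 4 mm either side of the hinge line, with a 10 mm nose bar 130 mm from the hinge
- empty_cover_pad (a point): centre of the black rubber pad (30 x 45 mm) on the outer face of the cover, 105 mm from the hinge line: the place to press. Axes as for the hinge point
- loaded_fixture: black block 190 (x) x 110 (y) x 40 mm, fixed; origin at the centre of its underside, z up, x from hinge end to latch end. Its flat top has a recess (see nest), two hinge cheeks (10 mm thick, at x -73, y +-43, up to z 83 mm) and a latch housing (18 x 50 mm, at x 84, up to z 94 mm). It holds a module already, its cover half open.
- loaded_fixture_nest (a point): centre of the recess floor, 32 mm above the bench, at fixture x = -5 mm; axes as the fixture's. The recess is 79 (x) x 53 (y) mm and 8 mm deep: a module stands 22 mm proud of the flat top around it. Recess of the loaded fixture
- loaded_cover (a joint): hinge angle of the cover (plate: see hinge). 0 = shut, level, outer face 76 mm above the bench; 1.57 upright; 2.1 leaning back (stop). Stiff hinge (0.11 N m): stays where left. At 0.12 its nose meets a spring roller, which gives way at 0.065 (8 to 10 N on the pad), then holds it shut; short of that it springs back. Loaded fixture: starts at 0.6 to 1.2.
- loaded_cover_hinge (a point): middle of the hinge line of the cover, 72 mm above the bench, at fixture x = -73, y = 0. Turns with the cover: x along the cover to its free end, z out of its outer face. The cover is an aluminium plate 122 (x) x 70 (y) x 8 mm, 4 mm either side of the hinge line, with a 10 mm nose bar 130 mm from the hinge
- loaded_cover_pad (a point): centre of the black rubber pad (30 x 45 mm) on the outer face of the cover, 105 mm from the hinge line: the place to press. Axes as for the hinge point
- screwdriver: black-handled screwdriver lying on the bench, 170 mm long; a bystander
- jar: white jar, 64 mm across, 100 mm tall, standing at the left; a bystander
- clock: white digital clock, 100 mm wide, 70 mm tall, 30 mm thick, standing at the left; a bystander
- case: white glasses case 150 x 60 x 35 mm lying towards the far side; a bystander
Mind the look-alikes: they are no part of the job. What is shaped like the loaded_fixture but orange is not meant.

How it is judged (in metres and radians):
At the end, for the whole second after the job is handed in: Each module lies in its recess (within 9 mm of the centre, underside within 4 mm of the floor, level within 0.1 rad, along the recess within 0.15 rad, at rest): the loose one in the empty fixture, the other still in its own. Both covers are latched: hinge angle below 0.03 rad (horizontal distance between loose_module and empty_fixture_nest below 0.009 m and z of loose_module in the frame of empty_fixture_nest below 0.004 m and angle between each of loose_module, seated_module's own z axis and vertical below 0.1 rad and angle between the x axis of loose_module and the x axis of empty_fixture_nest, either way round below 0.15 rad and linear speed of each of loose_module, seated_module below 0.02 m/s and value of joint each of empty_cover, loaded_cover below 0.03 rad and horizontal distance between seated_module and loaded_fixture_nest below 0.009 m and z of seated_module in the frame of loaded_fixture_nest below 0.004 m and angle between the x axis of seated_module and the x axis of loaded_fixture_nest, either way round below 0.15 rad); the robot touches nothing.
It fails at once if a bystander (screwdriver, jar, clock, glasses case) is moved more than 30 mm (distance of any of screwdriver, jar, clock, case from where it was at the start of the episode above 0.03 m).
It also fails if it takes over 72 s, if anything falls off the work surface, if the arm or the gripper's body presses on something with over 40 N, if the wrist force passes 120 N, or if a joint passes its speed limit or range.

### The arm

A 6-joint arm with a two-finger parallel gripper is mounted at the origin on the work surface. World frame = base frame: x ahead of the robot, y to its left, z up, the work surface at z = 0. Lengths are in m, angles in degrees, forces in N, time in s.
With the tool pointing down it reaches from about 0.4 to 0.825 m from the base axis. Payload 7 kg.
Tool frame: the origin (TCP) lies midway between the tips of the shut fingers; the grasp point (between the pads) lies 19 mm behind it (r.grip_point_offset is the z of the grasp point in the tool frame, in m); z points along the fingers, y is the line along which they close (so a half turn about z gives the same grasp; the last joint's range is limited). The gripper opens to 88 mm and grips with 3 to 60 N. Pads are 19 mm wide; open, the fingers measure 130 mm over their backs; the gripper's body (78 mm by 193 mm) begins 47 mm behind the grasp point.
Start: joints at [-50.93, 20.546, 0.682, 0, -70.136, -16.507], TCP at [0.259, -0.623, 0.227] pointing down, gripper open.
Joint ranges: [-176.03, 176.03], [-82.01, 121.73], [-58.28, 71.71], [-173.87, 95.51], [-174.79, -0.11], [-173.66, 173.66]. Speed limits (degrees/s): [136.94, 136.94, 172.46, 180, 180, 180].

### API

Orientations are given as [roll, pitch, yaw] about the fixed x, y, z axes, in that order (R = Rz(yaw) Ry(pitch) Rx(roll)).
In Python, from plant import r, viewer, recognise, outline_of, pinpoint gives the robot as it stands.
- The arm moves only by the tool move_arm, never from a script. Its argument "targets" is a list of rows, each a list of 2 entries, a list of its own where there are three numbers: the shift along the tool's x, y, z in cm, then the turn, a rotation vector about the tool's x, y, z in rad. A call has 1 to 5 rows; each row is the pose to reach, as a shift and turn from the pose commanded when the call began, along the tool's axes at that moment; what a row does not reach only later rows make up. A row lasts 1/8 s, in which the tool goes at most 62.5 mm and 10.7 degrees, less where a joint would pass 70% of its speed; a pose out of reach is approached as far as the arm can. A call with a gripper value outside its range is refused whole. "jaw" is the finger opening in cm, from 0 to 8.76, set as the call begins (left out, the last holds). The fingers move at their own pace and stop on an object; "squeeze" is the grip in N (left out, the last holds). Time passes only in rows, so rows that repeat a pose let the fingers close. It gives the time, the measured TCP pose, the force, the opening and the grip force at its end, in the units of the state.
- r.get_state(): the state, without advancing time (a new reading comes with each control period).
- viewer.capture(name): name is "scene" or "top"; returns a dict with "image" (420x560x3 uint8, blue, green, red), "intrinsics" (3x3 intrinsics, pixels), "D" ([k1, k2, p1, p2, k3] as OpenCV has them; the pictures are not rectified), "camera_from_world" (4x4, takes a point from world to camera coordinates). Camera axes: x right, y up, looking along -z (the intrinsics and any distortion apply to the point x, -y, -z); pixel columns grow to the right and rows downward; lengths in m; the calibration is good to about 2 mm. A picture is of the moment at which its call begins. There is no depth.
- r.close_job(): hands the job in; it is judged then, once.
Trained networks look in the newest picture that a camera, given by its name, has taken for a name from the list of things; names that differ only in an ending like _2 or _b are one class to them, and where a whole thing is asked for, a point or a joint stands for the part that bears it (a point fixed in the world has none). Each returns a list of dicts, best first, with "score" (0 to 1); they miss things now and then, are a little off and sometimes report something else, mostly with a low value. They report only what shows in the picture. A call takes as long as a camera call. They do not tell look-alikes from the thing itself.
- recognise(label, camera): "box" ([left, top, right, bottom] in pixels, round what is visible of it).
- outline_of(label, camera): "mask" (420x560 bool, what is visible of it) and "box" ([left, top, right, bottom] in pixels, round what is visible of it).
- pinpoint(label, camera): "location" ([row, column] in pixels: a listed point, or the origin of a listed thing).
The state is a dict: "time_s": time; "joints": joint angles; "qd": joint speeds; "joint_torque": joint torques, N m; "tcp_pos": TCP position; "eef_rot": TCP orientation; "contact_force": force on the tool from outside, world axes, zero at the start; "moment": the same for the moment, N m; "gripper_width": finger opening in m; "gripper_force": force on a finger pad.
Only numpy, scipy, OpenCV 4.12 (cv2) and the standard library are available. Lean on these libraries where they do the work, as an engineer would, in place of code of your own. Each camera call takes 0.05 s, during which the arm holds its last target. There are 200 camera calls.

## Working session

There is one attempt and no reset: what is moved stays moved. The work goes in short steps, Python scripts to look and compute and a tool call to move; the robot and the scene stay as the last step left them, time stands still between calls to the robot, and variables do not carry over. Pictures are saved under pics/ and viewed, at most 10 in all, crops included, and the job is handed in when it is done.

Besides the shell and the picture viewer there is one more tool, called after ">>>" as name(argument=value, ...), one argument or row to a line, values as JSON. move_arm: Moves the arm, as the interface text tells. Its arguments: {"type":"object","properties":{"targets":{"type":"array","items":{"type":"array"}},"jaw":{"type":"number"},"squeeze":{"type":"number"}},"required":["targets"]}

```bash
ls; mkdir -p pics; python3 - <<'E'
from plant import r, viewer, recognise, outline_of, pinpoint
import cv2,numpy as np
for c in ("scene","top"):
    v=viewer.capture(c); cv2.imwrite(f"pics/{c}0.png",v["image"])
    print(c,v["intrinsics"],v["D"],np.round(v["camera_from_world"],4).tolist())
    for n in ("loose_module","seated_module","empty_fixture","loaded_fixture","empty_fixture_nest","empty_cover_hinge","empty_cover_pad","loaded_cover_hinge","loaded_cover_pad","loaded_fixture_nest"):
        print(n,[(round(d["score"],2),np.round(d["location"]).tolist()) for d in pinpoint(n,c)])
print(r.get_state())
E
```

```text
pics
scene [[543.90787035   0.         284.58700253]
 [  0.         543.90787035 205.37527653]
 [  0.           0.           1.        ]] [0.07336632 0.         0.         0.         0.        ] [[-0.7102, 0.7038, 0.0176, 0.2757], [-0.539, -0.5596, 0.6295, 0.3015], [0.4529, 0.4376, 0.7768, -1.9101], [0.0, 0.0, 0.0, 1.0]]
loose_module [(0.57, [196.0, 256.0])]
seated_module [(0.93, [146.0, 192.0]), (0.73, [157.0, 190.0])]
empty_fixture [(0.77, [249.0, 317.0])]
loaded_fixture [(0.79, [124.0, 266.0]), (0.56, [157.0, 189.0])]
empty_fixture_nest [(0.61, [242.0, 318.0])]
empty_cover_hinge [(0.63, [221.0, 337.0])]
empty_cover_pad [(0.58, [191.0, 350.0])]
loaded_cover_hinge [(0.91, [104.0, 283.0]), (0.56, [132.0, 206.0])]
loaded_cover_pad [(0.93, [112.0, 256.0]), (0.77, [120.0, 186.0])]
loaded_fixture_nest [(0.89, [121.0, 270.0]), (0.69, [149.0, 189.0])]
top [[418.81662025   0.         279.2696954 ]
 [  0.         418.81662025 204.67308046]
 [  0.           0.           1.        ]] [-0.08493156  0.          0.          0.          0.        ] [[-0.0106, -0.9999, -0.004, 0.1274], [0.9995, -0.
[... 724 characters left out ...]
 431.0])]
{'time_s': 1.1, 'joints': array([-5.09320823e+01,  2.05449727e+01,  6.83029908e-01,  1.70029041e-03,
       -7.01375917e+01, -1.65068803e+01]), 'qd': array([ 0.01759106,  0.02391597,  0.09334852, -0.06816275,  0.03084821,
        0.07450535]), 'joint_torque': array([-1.53657079e-04, -5.82398880e+01,  2.93300736e+01,  7.00267866e+00,
        1.23335689e-02,  3.15726129e-05]), 'tcp_pos': array([ 0.25894168, -0.62333713,  0.22659042]), 'eef_rot': array([-1.79999099e+02, -1.40099562e-03, -1.57438385e+02]), 'contact_force': array([-0.73281674,  0.51100968, -0.08618552]), 'moment': array([-0.03692913, -0.0450063 , -0.04137111]), 'gripper_force': 0.0, 'gripper_width': 0.08761368665821073}
```

```bash
python3 - <<'E'
import cv2
for c,x in(("scene",(100,40,420,290)),("top",(140,100,520,380))):
    i=cv2.imread(f"pics/{c}0.png")[x[1]:x[3],x[0]:x[2]]
    cv2.imwrite(f"pics/{c}0c.png",cv2.resize(i,None,fx=2,fy=2,interpolation=cv2.INTER_CUBIC))
E
```

```text
(no output)
```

View pics/scene0c.png

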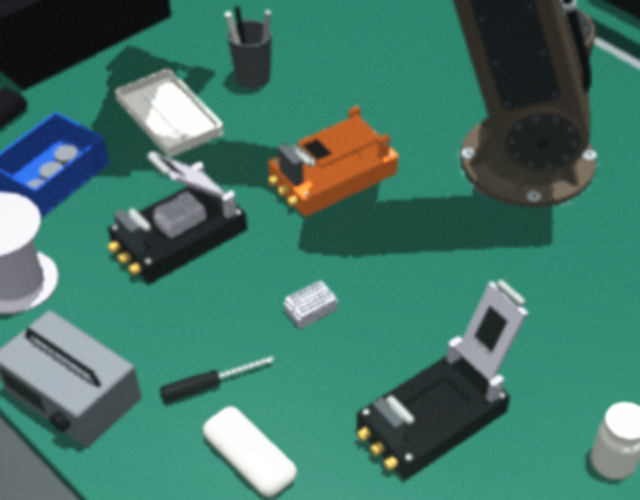

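View pics/top0c.png

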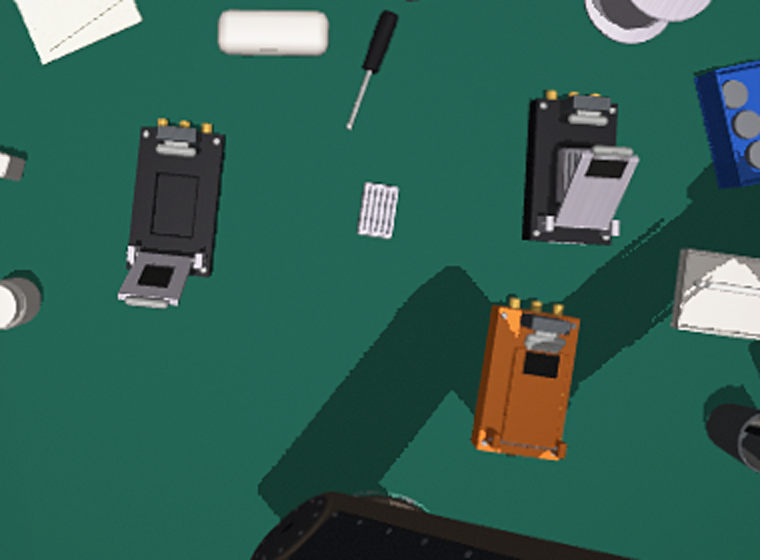

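Look-alikes: the orange fixture (top ≈ (400,290), scene ≈ (266,124)) is a decoy. The loaded fixture is the black one (top ≈ (425,188), scene ≈ (190,150)), the empty one is black at top ≈ (229,202), and the loose module is at top ≈ (329,205). I'll refine the poses by fitting wireframes in both cameras and check the overlay.

```bash
cat > h.py <<'E'
import cv2,numpy as np
from scipy.optimize import minimize
from scipy.spatial.transform import Rotation as Ro
def proj(v,P):
    P=np.atleast_2d(P); M=v["camera_from_world"]; c=P@M[:3,:3].T+M[:3,3]; c=c*[1,-1,-1]
    return cv2.projectPoints(c.reshape(-1,1,3),np.zeros(3),np.zeros(3),v["intrinsics"],np.array(v["D"]))[0].reshape(-1,2)
def back(v,uv,z):
    n=cv2.undistortPoints(np.array([[uv]],float),v["intrinsics"],np.array(v["D"]))[0,0]
    M=v["camera_from_world"]; d=M[:3,:3].T@np.array([n[0],-n[1],-1]); o=-M[:3,:3].T@M[:3,3]
    return o+d*(z-o[2])/d[2]
def rect(cx,cy,lx,ly,z): return [np.array([[cx+sx*lx/2,cy+sy*ly/2,z] for sx,sy in((-1,-1),(1,-1),(1,1),(-1,1),(-1,-1))])]
FIX=rect(0,0,.19,.11,.04)+rect(-.005,0,.079,.053,.04)
MOD=rect(0,0,.07,.044,.03)
def place(L,p): 
    R=Ro.from_euler("z",p[2]).as_matrix(); return [l@R.T+[p[0],p[1],p[3] if len(p)>3 else 0] for l in L]
def cover(a,p): # outer face rect + pad in world
    R=Ro.from_euler("y",-a).as_matrix()
    L=rect(.061,0,.122,.07,.004)+rect(.105,0,.03,.045,.004)
    return place([l@R.T+[-.073,0,.072] for l in L],p)
def dens(L): return np.vstack([a+(b-a)*np.linspace(0,1,30)[:,None] for l in L for a,b in zip(l[:-1],l[1:])])
def grad(v,s):
    g=cv2.GaussianBlur(v["image"],(0,0),s).astype(np.float32)
    m=sum(np.hypot(cv2.Sobel(g[...,k],5,1,0),cv2.Sobel(g[...,k],5,0,1)) for k in range(3))
    return np.minimum(m,np.percentile(m,97))
def fit(vs,build,p0,step):
    p=np.array(p0,float)
    for s in(2.5,1.5,.8):
        G=[grad(v,s) for v in vs]
        def f(q):
            D=dens(build(p0n(q))); t=0
            for v,g in zip(vs,G):
                u=proj(v,D).astype(np.float32); t-=cv2.remap(g,u[:,:1],u[:,1:],1).mean()/g.max()
            return t
        p0n=lambda q:q
        S=np.vstack([p]+[p+np.eye(len(p))[i]*step[i] for i in range(len(p))])
        o=minimize(f,p,method="Nelder-Mead",options=dict(initial_simplex=S,xatol=1e-5,fatol=1e-6)); p=o.x; step=np.array(step)/2
    return p,o.fun
def draw(v,L,box,s):
    x0,y0,x1,y1=box; i=cv2.resize(v["image"][y0:y1,x0:x1],None,fx=s,fy=s,interpolation=cv2.INTER_CUBIC)
    for l in L: cv2.polylines(i,[np.round(((proj(v,l)+.5-[x0,y0])*s-.5)*8).astype(np.int32)],False,(0,0,255),1,cv2.LINE_AA,3)
    return i
E
python3 - <<'E'
from plant import *
from h import *
t=viewer.capture("top"); s=viewer.capture("scene")
out={}
for n,px in(("E",(227,202)),("L",(425,188))):
    b=back(t,px,.035); p0=[b[0],b[1],-.05]
    for vs,k in(([t],"t"),([s],"s"),([t,s],"ts")):
        p,f=fit(vs,lambda q:place(FIX,q),p0,[.006,.006,.05]); print(n,k,np.round(p,4),round(f,3))
    out[n]=p
b=back(t,(329,205),.03)
for vs,k in(([t],"t"),([s],"s"),([t,s],"ts")):
    p,f=fit(vs,lambda q:place(MOD,q),[b[0],b[1],-.1],[.005,.005,.05]); print("M",k,np.round(p,4),round(f,3))
out["M"]=p
for n,a in(("E",1.85),("L",.8)):
    best=min((fit([t,s],lambda q:cover(q[0],out[n]),[a0],[.05]) for a0 in np.arange(a-.2,a+.21,.1)),key=lambda x:x[1]); print("cover",n,best); out["c"+n]=best[0][0]
import pickle; pickle.dump(out,open("out.pkl","wb"))
LE=place(FIX,out["E"])+cover(out["cE"],out["E"]); LL=place(FIX,out["L"])+cover(out["cL"],out["L"]); LM=place(MOD,out["M"])
im=np.zeros((600,800,3),np.uint8)
def put(i,x,y): i=i[:600-y,:800-x]; im[y:y+i.shape[0],x:x+i.shape[1]]=i
put(draw(t,LE,(190,150,260,260),2.7),0,0); put(draw(t,LL,(390,135,470,225),3),200,0); put(draw(t,LM,(305,175,355,235),4),450,0)
put(draw(s,LE,(270,170,370,290),2.5),0,300); put(draw(s,LL,(145,105,230,190),3),260,300); put(draw(s,LM,(235,175,280,210),5),530,300)
cv2.imwrite("pics/fit.png",im)
E
```

```text
E t [ 0.5242  0.2565 -0.1187] -0.397
E s [ 0.5281  0.2595 -0.1138] -0.431
E ts [ 0.5268  0.2568 -0.1074] -0.793
L t [ 0.5536 -0.2749 -0.0359] -0.518
L s [ 0.5507 -0.2709 -0.0669] -0.615
L ts [ 0.5529 -0.2734 -0.0698] -1.098
M t [ 0.5065 -0.0104 -0.1574] -0.997
M s [ 0.5117 -0.0072 -0.1423] -0.97
M ts [ 0.5082 -0.0092 -0.1581] -1.851
cover E (array([2.07460327]), np.float64(-1.2667890787124634))
cover L (array([0.73274536]), np.float64(-1.7038218975067139))
```

View pics/fit.png

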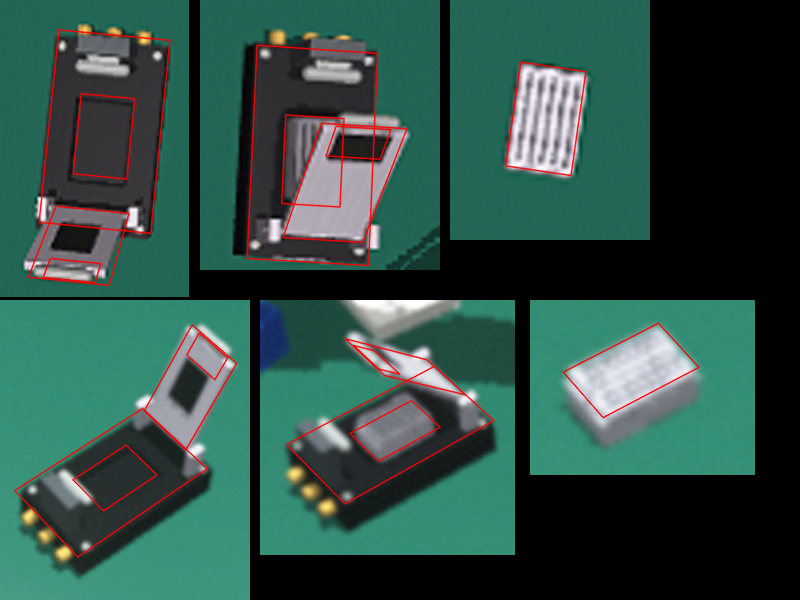

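The wireframes sit well on both fixtures and the module. The cover angles are rougher: about 0.73 for the loaded one and 1.9–2.0 for the empty one. I'll close the loaded cover first, since it's on the way.

```bash
cat >> h.py <<'E'
POS={"E":(.5262,.2572,-.112),"L":(.5525,-.2732,-.06),"W":(0,0,0)}
def go(st,fr,x,y,z,yaw=None):
    """target in frame fr (mm), yaw world deg -> shift cm & turn, tool axes"""
    p=POS[fr]; c,s=np.cos(p[2]),np.sin(p[2]); x,y,z=x/1e3,y/1e3,z/1e3
    w=np.array([p[0]+c*x-s*y,p[1]+s*x+c*y,z]); R=Ro.from_euler("xyz",st["eef_rot"],degrees=True)
    if yaw is None: yaw=180+np.degrees(p[2])
    T=Ro.from_euler("xyz",[180,0,yaw],degrees=True)
    print(fr,(x,y,z),"world",w.round(3),"shift",(R.inv().apply(w-st["tcp_pos"])*100).round(2),"turn",(R.inv()*T).as_rotvec().round(3))
def loc(st,fr):
    p=POS[fr]; d=st["tcp_pos"]-[p[0],p[1],0]; c,s=np.cos(p[2]),np.sin(p[2]); return np.round(np.array([c*d[0]+s*d[1],-s*d[0]+c*d[1],d[2]])*1e3,1)
E
python3 -c "
from plant import r
from h import *
go(r.get_state(),'L',-10,0,200)"
```

```text
L (-0.01, 0.0, 0.2) world [ 0.543 -0.273  0.2  ] shift [-39.64  21.51   2.66] turn [-0.     0.     0.454]
```

>>> move_arm(
  targets=[
    [[-6,3.5,0],[0,0,0.15]],
    [[-12,6.5,0],[0,0,0.3]],
    [[-18,9.8,0],[0,0,0.454]],
    [[-24,13,0],[0,0,0.454]],
    [[-29,15.8,0],[0,0,0.454]],
  ],
  jaw=0,
  squeeze=20,
)

```text
time_s: 1.82
tcp_pos: [0.4562, -0.3784, 0.2269]
eef_rot: [-180.0, 0.0, 176.5]
contact_force: [0.9, -0.7, 0.1]
gripper_width: 0.0432
gripper_force: 0.0
```

```bash
python3 -c "
from plant import r
from h import *
s=r.get_state();print(loc(s,'L'),s['eef_rot'],s['contact_force'])
go(s,'L',-10,0,170)"
```

```text
[ -89.8 -110.8  226.9] [-1.79979994e+02  3.86951457e-02  1.76549571e+02] [ 0.89691813 -0.71179238  0.1116767 ]
L (-0.01, 0.0, 0.17) world [ 0.543 -0.273  0.17 ] shift [-7.97 11.09  5.69] turn [-0.     0.001 -0.   ]
```

>>> move_arm(
  targets=[
    [[-3.5,4.5,0],[0,0,0]],
    [[-6.5,9,0],[0,0,0]],
    [[-8,11.1,2],[0,0,0]],
    [[-8,11.1,5.7],[0,0,0]],
    [[-8,11.1,5.7],[0,0,0]],
  ],
)

```text
time_s: 2.45
tcp_pos: [0.5399, -0.2732, 0.167]
eef_rot: [179.9, -0.3, 176.6]
contact_force: [-0.1, 1.1, 0.2]
gripper_width: 0.0007
gripper_force: 0.0
```

```bash
python3 - <<'E'
from plant import *
from h import *
s=r.get_state();print(loc(s,'L'),s['eef_rot'],s['contact_force'])
t=viewer.capture("top"); v=viewer.capture("scene")
cv2.imwrite("pics/a.png",np.hstack([cv2.resize(t["image"][110:260,340:500],None,fx=2.5,fy=2.5),cv2.resize(v["image"][60:210,110:270],None,fx=2.5,fy=2.5)]))
go(s,'L',-10,0,142);go(s,'L',10,0,115);go(s,'L',22,0,96)
E
```

```text
[-12.5  -0.7 167. ] [179.93593711  -0.3122603  176.57550371] [-0.0995225   1.0629828   0.22592431]
L (-0.01, 0.0, 0.142) world [ 0.543 -0.273  0.142] shift [-0.27  0.07  2.5 ] turn [ 0.001 -0.005  0.   ]
L (0.01, 0.0, 0.115) world [ 0.562 -0.274  0.115] shift [-2.28  0.07  5.19] turn [ 0.001 -0.005  0.   ]
L (0.022, 0.0, 0.096) world [ 0.574 -0.275  0.096] shift [-3.49  0.06  7.08] turn [ 0.001 -0.005  0.   ]
```

View pics/a.png

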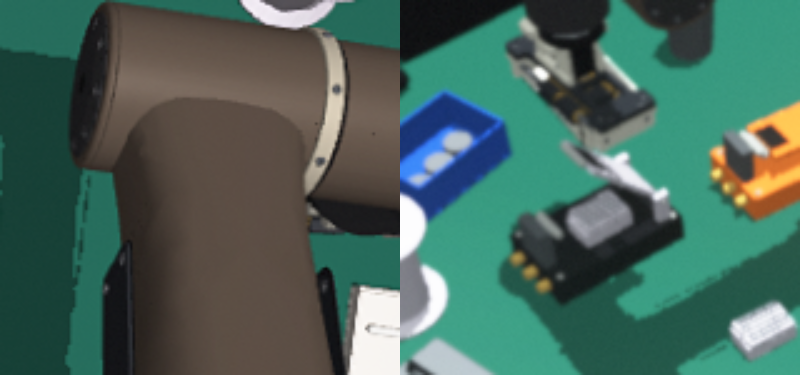

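The scene camera shows the gripper right above the loaded cover, at crop (590,140). The arm blocks the top view. I'll push down along the arc.

>>> move_arm(
  targets=[
    [[0,0,1.5],[0,0,0]],
    [[0,0,2.8],[0,0,0]],
    [[-1.2,0,4.0],[0,0,0]],
    [[-2.2,0,5.2],[0,0,0]],
    [[-3.5,0,7.0],[0,0,0]],
  ],
)

```text
time_s: 3.18
tcp_pos: [0.5777, -0.2764, 0.0987]
eef_rot: [-180.0, 0.0, 176.6]
contact_force: [-0.8, -0.9, 0.4]
gripper_width: 0.0006
gripper_force: 0.3
```

```bash
python3 - <<'E'
from plant import *
from h import *
s=r.get_state();print(loc(s,'L'),s['eef_rot'],s['contact_force'])
v=viewer.capture("scene")
cv2.imwrite("pics/b.png",cv2.resize(v["image"][80:210,110:270],None,fx=3,fy=3))
go(s,'L',32,0,82);go(s,'L',32,0,76)
E
```

```text
[25.4 -1.7 98.7] [-1.79989381e+02  3.17714384e-02  1.76551803e+02] [-0.77027207 -0.94436549  0.44751601]
L (0.032, 0.0, 0.082) world [ 0.584 -0.275  0.082] shift [-0.66  0.17  1.67] turn [-0.     0.001 -0.   ]
L (0.032, 0.0, 0.076) world [ 0.584 -0.275  0.076] shift [-0.66  0.17  2.27] turn [-0.     0.001 -0.   ]
```

View pics/b.png

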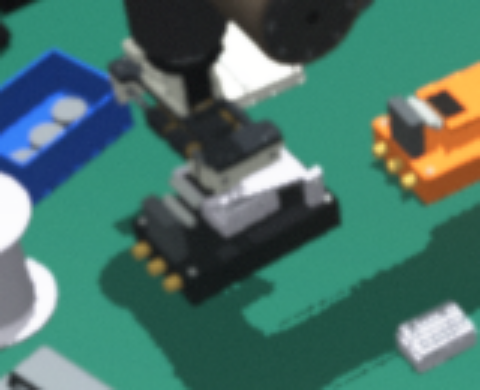

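The cover is nearly level under the fingers. Pressing now.

>>> move_arm(
  targets=[
    [[-0.5,0.15,1.0],[0,0,0]],
    [[-0.6,0.15,1.7],[0,0,0]],
    [[-0.6,0.15,2.1],[0,0,0]],
    [[-0.6,0.15,2.4],[0,0,0]],
    [[-0.6,0.15,2.4],[0,0,0]],
  ],
)

```text
time_s: 3.85
tcp_pos: [0.5828, -0.275, 0.0761]
eef_rot: [-180.0, 0.0, 176.6]
contact_force: [-2.1, 0.5, 3.9]
gripper_width: 0.0002
gripper_force: 2.4
```

>>> move_arm(
  targets=[
    [[0,0,0.1],[0,0,0]],
    [[0,0,0.2],[0,0,0]],
    [[0,0,0.2],[0,0,0]],
  ],
)

```text
time_s: 4.22
tcp_pos: [0.5829, -0.2751, 0.0758]
eef_rot: [-180.0, 0.1, 176.6]
contact_force: [-5.9, 3.3, 17.0]
gripper_width: 0.0002
gripper_force: 8.3
```

It hit the stop at 76 mm with 17 N, so it's shut. Next I'll lift and go to the module.

>>> move_arm(
  targets=[
    [[0,0,-4],[0,0,0]],
    [[0,0,-9],[0,0,0]],
    [[2,5,-11],[0,0,0.09]],
    [[4.5,10.5,-11],[0,0,0.09]],
    [[6,16,-11],[0,0,0.09]],
  ],
  jaw=7,
)

```text
time_s: 4.85
tcp_pos: [0.5316, -0.1103, 0.184]
eef_rot: [180.0, 0.1, 171.3]
contact_force: [0.9, 0.1, 0.1]
gripper_width: 0.0447
gripper_force: 0.0
```

```bash
python3 - <<'E'
from plant import *
from h import *
s=r.get_state();print(s['tcp_pos'],s['contact_force'])
v=viewer.capture("scene")
p=(.5525,-.2732,-.06)
for a in(0,.065):print(a,proj(v,cover(a,p)[0]).round(1).tolist())
print(fit([v],lambda q:cover(q[0],p),[.03],[.03]))
go(s,'W',508.5,-9,100,171)
go(s,'W',508.5,-9,12,171)
E
```

```text
[ 0.53159413 -0.11026826  0.18399096] [0.90199954 0.14233633 0.13658259]
0 [[199.4, 124.5], [167.6, 141.6], [180.4, 153.8], [212.4, 136.1], [199.4, 124.5]]
0.065 [[199.5, 124.5], [167.3, 139.7], [180.2, 151.9], [212.5, 136.0], [199.5, 124.5]]
(array([-0.02944336]), np.float64(-0.9616261720657349))
W (0.5085, -0.009, 0.1) world [ 0.508 -0.009  0.1  ] shift [3.82 9.66 8.4 ] turn [0.001 0.001 0.006]
W (0.5085, -0.009, 0.012) world [ 0.508 -0.009  0.012] shift [ 3.83  9.65 17.2 ] turn [0.001 0.001 0.006]
```

>>> move_arm(
  targets=[
    [[1.5,4,2],[0,0,0]],
    [[3,8,5],[0,0,0]],
    [[3.8,9.65,8.5],[0,0,0]],
    [[3.8,9.65,8.5],[0,0,0]],
    [[3.8,9.65,8.5],[0,0,0]],
  ],
  jaw=7,
)

```text
time_s: 5.52
tcp_pos: [0.5101, -0.0108, 0.0995]
eef_rot: [180.0, 0.1, 171.4]
contact_force: [-0.4, -0.2, 0.1]
gripper_width: 0.0704
gripper_force: 0.0
```

```bash
python3 - <<'E'
from plant import *
from h import *
s=r.get_state();print(s['tcp_pos'],s['eef_rot'],s['gripper_width'])
v=viewer.capture("scene")
c=draw(v,place(MOD,(.5082,-.0092,-.158)),(200,120,310,230),5)
# mark where tips will be
for k in(1,-1):
    T=Ro.from_euler("xyz",s['eef_rot'],degrees=True).apply([0,k*.035,0])+s['tcp_pos']
    u=(proj(v,T)[0]-[200,120])*5; cv2.circle(c,tuple(int(q) for q in u),4,(0,255,255),1)
cv2.imwrite("pics/c.png",c)
go(s,'W',508.5,-9,12,171)
E
```

```text
[ 0.51013384 -0.01077616  0.09947366] [1.79994494e+02 6.27035366e-02 1.71428166e+02] 0.07037184202571874
W (0.5085, -0.009, 0.012) world [ 0.508 -0.009  0.012] shift [0.2  0.15 8.75] turn [0.    0.001 0.007]
```

View pics/c.png

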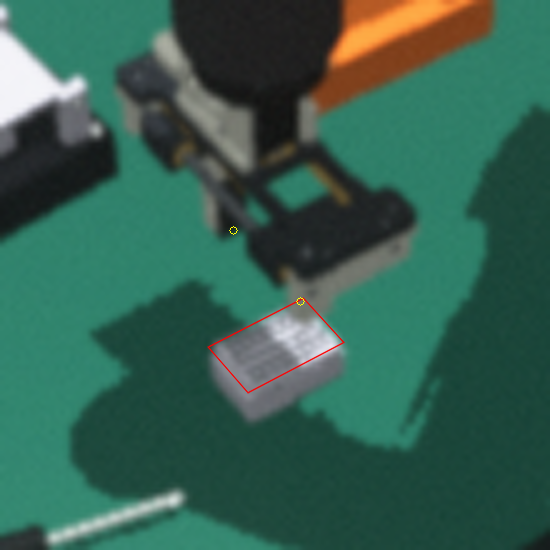

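The module outline fits, and the projected fingertips at (300,300) and (233,230) match the visible fingers. Descending to grasp.

>>> move_arm(
  targets=[
    [[0.15,0.15,3],[0,0,0]],
    [[0.15,0.15,6.5],[0,0,0]],
    [[0.15,0.15,8.7],[0,0,0]],
    [[0.15,0.15,8.7],[0,0,0]],
    [[0.15,0.15,8.7],[0,0,0]],
  ],
)

```text
time_s: 6.2
tcp_pos: [0.5091, -0.0091, 0.0129]
eef_rot: [180.0, 0.1, 171.4]
contact_force: [-0.1, -0.1, 1.0]
gripper_width: 0.0695
gripper_force: 0.0
```

>>> move_arm(
  targets=[
    [[0,0,0],[0,0,0]],
    [[0,0,0],[0,0,0]],
    [[0,0,0],[0,0,0]],
    [[0,0,0],[0,0,0]],
    [[0,0,0],[0,0,0]],
  ],
  jaw=3.5,
  squeeze=30,
)

```text
time_s: 6.82
tcp_pos: [0.5082, -0.0089, 0.012]
eef_rot: [180.0, 0.0, 171.4]
contact_force: [-1.1, -0.2, 4.6]
gripper_width: 0.0437
gripper_force: 30.0
```

>>> move_arm(
  targets=[
    [[0,0,-3],[0,0,0]],
    [[0,0,-8],[0,0,0]],
    [[0,0,-13],[0,0,0]],
    [[0,0,-13],[0,0,0]],
    [[0,0,-13],[0,0,0]],
  ],
)

```text
time_s: 7.45
tcp_pos: [0.5071, -0.009, 0.1408]
eef_rot: [180.0, -0.1, 171.4]
contact_force: [-1.2, 0.5, -3.1]
gripper_width: 0.0436
gripper_force: 30.0
```

```bash
python3 - <<'E'
from plant import *
from h import *
s=r.get_state()
v=viewer.capture("scene")
z=s['tcp_pos'][2]-.012; y=np.radians(s['eef_rot'][2]-180)
p,f=fit([v],lambda q:place(MOD,(q[0],q[1],y,z)),s['tcp_pos'][:2],[.006,.006]);print("module by scene",p,f,s['tcp_pos'],s['eef_rot'])
go(s,'E',-5,0,140)
E
```

```text
module by scene [0.52404316 0.01561909] -0.2891899347305298 [ 0.50714901 -0.00895651  0.14082842] [ 1.79990583e+02 -5.81437198e-02  1.71370966e+02]
E (-0.005, 0.0, 0.14) world [0.521 0.258 0.14 ] shift [ 2.61 26.58  0.09] turn [ 0.    -0.001 -0.039]
```

Held: the opening is 43.6 mm and the grip 30 N. Carrying it over the empty recess.

>>> move_arm(
  targets=[
    [[0.5,5,0],[0,0,-0.02]],
    [[1,10.5,0],[0,0,-0.04]],
    [[1.5,16,0],[0,0,-0.04]],
    [[2.1,21.5,0],[0,0,-0.04]],
    [[2.6,26.6,0],[0,0,-0.04]],
  ],
)

```text
time_s: 8.12
tcp_pos: [0.521, 0.2593, 0.1394]
eef_rot: [-179.8, -0.1, 173.7]
contact_force: [0.6, -0.9, -1.3]
gripper_width: 0.0438
gripper_force: 30.0
```

>>> move_arm(
  targets=[
    [[0,0,0],[0,0,0]],
    [[0,0,3],[0,0,0]],
    [[0,0,6],[0,0,0]],
    [[0,0,6],[0,0,0]],
    [[0,0,6],[0,0,0]],
  ],
)

```text
time_s: 8.75
tcp_pos: [0.5223, 0.2576, 0.0818]
eef_rot: [-180.0, -0.0, 173.7]
contact_force: [0.7, 1.1, -1.2]
gripper_width: 0.0437
gripper_force: 30.0
```

```bash
python3 - <<'E'
from plant import *
from h import *
s=r.get_state();print(loc(s,'E'),s['eef_rot'])
v=viewer.capture("scene")
z=s['tcp_pos'][2]-.012; y=np.radians(s['eef_rot'][2]-180)
M=place(rect(0,0,.07,.044,0),(s['tcp_pos'][0],s['tcp_pos'][1],y,z))
i=draw(v,place(FIX,POS["E"])+M,(260,160,400,290),4.5)
cv2.imwrite("pics/d.png",i)
go(s,'E',-5,0,80);go(s,'E',-5,0,44)
E
```

```text
[-3.9 -0.1 81.8] [-1.79956200e+02 -7.87340651e-03  1.73678875e+02]
E (-0.005, 0.0, 0.08) world [0.521 0.258 0.08 ] shift [0.11 0.01 0.18] turn [-0.001 -0.     0.002]
E (-0.005, 0.0, 0.044) world [0.521 0.258 0.044] shift [0.11 0.01 3.78] turn [-0.001 -0.     0.002]
```

View pics/d.png

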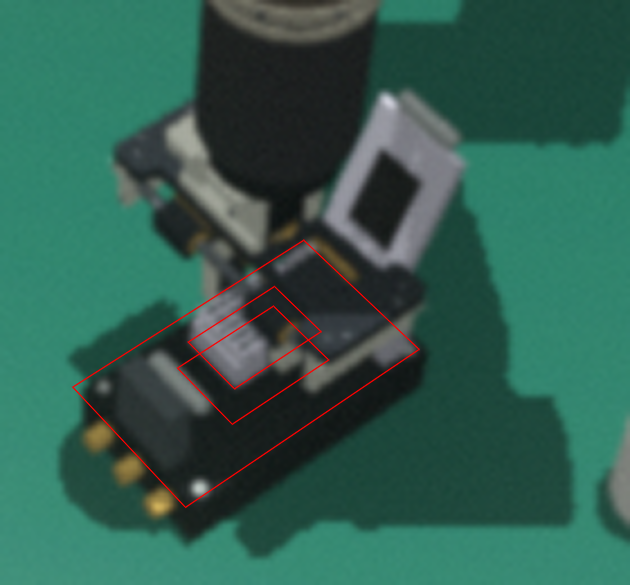

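The predicted module underside matches the image at its front corner, (236,388). The fixture overlay looks 1–2 px off, though, so I'll refit it from the unobstructed first pictures before inserting.

```bash
python3 - <<'E'
from plant import *
from h import *
s0=viewer.capture("scene"); t0=viewer.capture("top")
s=dict(s0,image=cv2.imread("pics/scene0.png")); t=dict(t0,image=cv2.imread("pics/top0.png"))
V=lambda a,b:np.array([a,b])
sil=lambda q,w:place({"outer":rect(0,0,.19,.11,.04),"rec":rect(-.005,0,.079,.053,.04),
 "full":rect(0,0,.19,.11,.04)+[np.array([[-.095,.055,0],[.095,.055,0],[.095,-.055,0]]),np.array([[.095,.055,0],[.095,.055,.04]])]}[w],q)
for w in("outer","rec","full"):
  for k,vs in(("t",[t]),("s",[s]),("ts",[t,s])):
    b=min((fit(vs,lambda q:sil(q,w),[.526+dx,.257+dy,-.11],[.004,.004,.03]) for dx in(-.004,.004) for dy in(-.004,.004)),key=lambda x:x[1])
    print(w,k,b[0].round(4),round(b[1],3))
A=draw(s,place(rect(0,0,.19,.11,.04)+rect(-.005,0,.079,.053,.04),POS["E"]),(262,205,362,285),8)[:590]
B=draw(t,place(FIX,POS["E"]),(190,150,270,235),7)
cv2.imwrite("pics/e.png",A);cv2.imwrite("pics/f.png",B)
E
```

```text
outer t [ 0.5284  0.2579 -0.1505] -0.598
outer s [ 0.5292  0.2611 -0.0922] -0.62
outer ts [ 0.5292  0.2601 -0.1076] -1.201
rec t [ 0.5506  0.2604 -0.0908] -0.381
rec s [ 0.524   0.2337 -0.0667] -0.475
rec ts [ 0.6057  0.258  -1.8111] -0.998
full t [ 0.5249  0.2532 -0.2336] -0.549
full s [ 0.5284  0.2605 -0.1236] -0.622
full ts [ 0.5275  0.2605 -0.1044] -1.12
```

View pics/f.png

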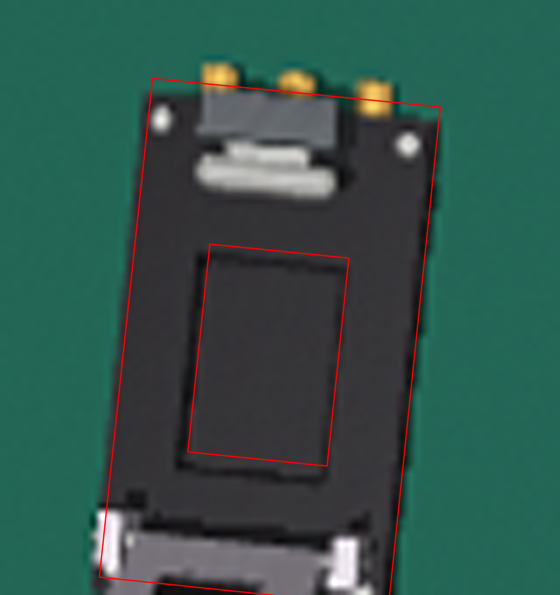

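The top view puts the fixture about 1.5–2 px (4–5 mm) nearer the robot than the overlay. Now the scene view.

View pics/e.png

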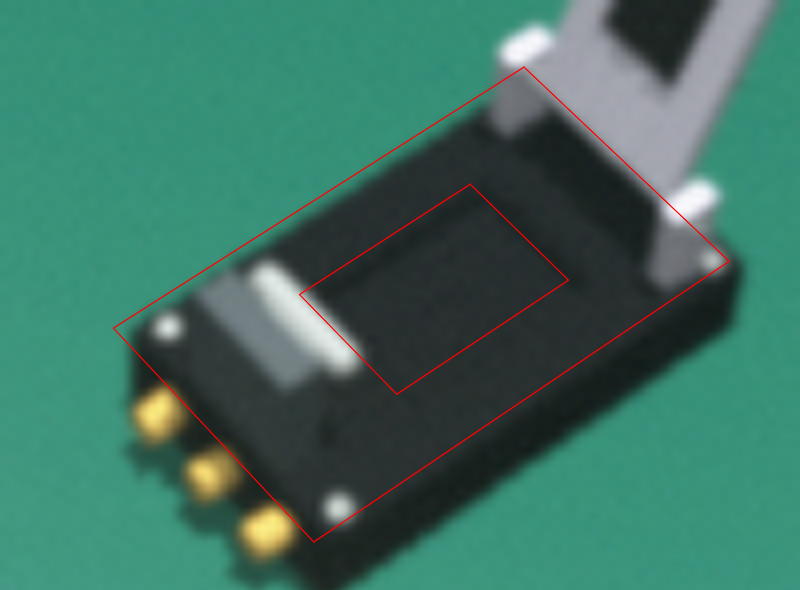

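The scene view also shows an offset, about 1.5–2 px right and 1.3 px down. I'll locate the silhouette edges numerically and solve by least squares.

```bash
cat > ed.py <<'E'
from plant import *
from h import *
from scipy.optimize import least_squares
s0=viewer.capture("scene"); t0=viewer.capture("top")
s=dict(s0,image=cv2.imread("pics/scene0.png")); t=dict(t0,image=cv2.imread("pics/top0.png"))
h,w=.095,.055
ES=[((-.05,-w,.04),(.085,-w,.04)),((-.085,w,0),(.085,w,0)),((h,-w,.012),(h,-w,.036)),((-h,w,.005),(-h,w,.035))]
ET=[((-.045,w,.04),(.085,w,.04)),((-.06,-w,0),(.085,-w,0)),((h,.045,.04),(h,.053,.04)),((h,-.053,.04),(h,-.042,.04)),((h,-.028,.04),(h,-.012,.04))]
def prof(v,P,p,rng=6):
    W=place([np.array(P)],p)[0]; a,b=proj(v,W); n=np.array([-(b-a)[1],(b-a)[0]]); n/=np.hypot(*n)
    g=cv2.GaussianBlur(v["image"],(0,0),.7)[...,1].astype(np.float32); o=np.arange(-rng,rng+.01,.1); acc=0
    for f in np.linspace(0,1,25):
        q=a+(b-a)*f+o[:,None]*n; acc=acc+cv2.remap(g,q[:,:1].astype(np.float32),q[:,1:].astype(np.float32),1)[:,0]
    acc/=25; d=np.abs(np.gradient(acc)); k=d.argmax()
    return o[k],acc[0],acc[-1],a+(b-a)*.0+o[k]*n,b+o[k]*n,n
def solve(sets,p,wt=None):
    for it in range(3):
        M=[(v,P)+prof(v,P,p,6-2*it) for v,E in sets for P in E]
        def res(q):
            o=[]
            for v,P,off,_,_,a,b,n in M:
                u=proj(v,place([np.array(P)],q)[0]); o+=[(u[0]-a)@n,(u[1]-b)@n]
            return o
        p=least_squares(res,p,loss="soft_l1").x
    return p,res(p),[round(float(m[2]),1) for m in M]
E
python3 - <<'E'
from ed import *
for m in ((s,ES),(t,ET)):
  for P in m[1]: x=prof(m[0],P,POS["E"]); print(P,"off",round(x[0],2),"lv",x[1].round(),x[2].round(),"n",x[5].round(2))
for k,S in(("s",[(s,ES)]),("t",[(t,ET)]),("ts",[(s,ES),(t,ET)])):
  p,q,m=solve(S,np.array(POS["E"])); print(k,p.round(4),np.round(q,1),m)
for n in ("empty_fixture_nest","empty_fixture"):
    pass
E
```

```text
((-0.05, -0.055, 0.04), (0.085, -0.055, 0.04)) off -1.1 lv 76.0 145.0 n [-0.54 -0.84]
((-0.085, 0.055, 0), (0.085, 0.055, 0)) off -1.3 lv 148.0 50.0 n [-0.56 -0.83]
((0.095, -0.055, 0.012), (0.095, -0.055, 0.036)) off 2.2 lv 150.0 63.0 n [1.   0.01]
((-0.095, 0.055, 0.005), (-0.095, 0.055, 0.035)) off 2.1 lv 78.0 145.0 n [0.98 0.19]
((-0.045, 0.055, 0.04), (0.085, 0.055, 0.04)) off -0.9 lv 102.0 49.0 n [0.99 0.11]
((-0.06, -0.055, 0), (0.085, -0.055, 0)) off -0.6 lv 59.0 102.0 n [0.99 0.1 ]
((0.095, 0.045, 0.04), (0.095, 0.053, 0.04)) off -4.6 lv 138.0 102.0 n [ 0.1 -1. ]
((0.095, -0.053, 0.04), (0.095, -0.042, 0.04)) off -4.4 lv 116.0 102.0 n [ 0.1 -1. ]
((0.095, -0.028, 0.04), (0.095, -0.012, 0.04)) off -1.8 lv 58.0 102.0 n [ 0.1 -1. ]
s [ 0.523   0.261  -0.1163] [-0.1 -0.  -0.   0.1  0.1  0.1 -0.1 -0.1] [0.2, 0.1, -0.1, 0.1]
t [ 0.5133  0.2607 -0.1133] [ 0.2  0.3 -0.3 -0.2 -0.4 -0.4 -0.6 -0.6  2.   2. ] [-0.2, 0.3, 0.5, 0.6, -2.0]
ts [ 0.5173  0.2602 -0.0983] [ 0.7  0.5  0.6  0.3  1.3  1.3  0.4  0.4  0.3  0.1 -0.1 -0.3  1.1  1.
  1.   1.  -0.8 -0.8] [-0.8, -0.6, -2.0, -1.0, -0.4, 0.0, 0.0, 0.2, 2.0]
```

All edges agree now: the empty fixture is at (0.522, 0.261), yaw −0.115. I'll check the module's initial pose the same way, to get its offset in the grip.

```bash
sed -i 's/"E":(.5262,.2572,-.112)/"E":(.5225,.261,-.115)/' h.py; python3 - <<'E'
from ed import *
a,b=.035,.022
MS=[((-a*.8,-b,.03),(a*.8,-b,.03)),((-a,-b*.8,.03),(-a,b*.8,.03)),((-a*.8,b,0),(a*.8,b,0)),((a,-b,.005),(a,-b,.026)),((-a,b,.005),(-a,b,.026)),((a,-b*.8,0),(a,b*.8,0))]
MT=[((-a*.8,b,.03),(a*.8,b,.03)),((-a,-b*.8,.03),(-a,b*.8,.03)),((a,-b*.8,.03),(a,b*.8,.03)),((-a*.8,-b,.03),(a*.8,-b,.03))]
for k,S in(("s",[(s,MS)]),("t",[(t,MT)]),("ts",[(s,MS),(t,MT)])):
  p,q,m=solve(S,np.array([.5082,-.0092,-.158])); print(k,p.round(4),np.round(q,1),m)
st=r.get_state();print(st["tcp_pos"]); go(st,'E',-5,0,80);go(st,'E',-5,0,48)
E
```

```text
s [ 0.5025 -0.0143 -0.5261] [ 1.9  1.2 -0.1 -0.7 -2.  -2.7  0.1  0.1 -0.7 -0.7  0.2 -0.5] [-2.0, -0.5, 1.9, 0.6, 2.0, -0.8]
t [ 0.5068 -0.0103 -0.158 ] [ 0.1  0.1 -0.2 -0.2  0.2  0.2 -0.1 -0.1] [-0.1, 0.2, -0.2, 0.1]
ts [ 0.5067 -0.01   -0.1578] [ 0.2  0.2 -0.8 -0.8  0.7  0.7 -1.1 -1.1  1.8  1.8  1.7  1.7 -0.1 -0.1
 -0.3 -0.3  0.1  0.1 -0.3 -0.3] [-0.4, 0.8, -0.9, 1.2, -1.7, -1.7, -0.2, 0.3, -0.1, 0.0]
[0.52227418 0.25815449 0.08225355]
E (-0.005, 0.0, 0.08) world [0.518 0.262 0.08 ] shift [0.51 0.29 0.23] turn [0.001 0.001 0.005]
E (-0.005, 0.0, 0.048) world [0.518 0.262 0.048] shift [0.51 0.28 3.43] turn [0.001 0.001 0.005]
```

>>> move_arm(
  targets=[
    [[0.42,0.28,0],[0,0,0.005]],
    [[0.42,0.28,0],[0,0,0.005]],
    [[0.42,0.28,1.5],[0,0,0.005]],
    [[0.42,0.28,2.8],[0,0,0.005]],
    [[0.42,0.28,3.3],[0,0,0.005]],
  ],
)

```text
time_s: 9.72
tcp_pos: [0.5174, 0.2605, 0.0467]
eef_rot: [-179.9, -0.1, 173.4]
contact_force: [-0.4, -0.7, -2.3]
gripper_width: 0.0435
gripper_force: 30.0
```

>>> move_arm(
  targets=[
    [[0,0,0],[0,0,0]],
    [[0,0,0],[0,0,0]],
  ],
)

```text
time_s: 9.98
tcp_pos: [0.5184, 0.2614, 0.0487]
eef_rot: [180.0, 0.0, 173.4]
contact_force: [-0.4, -0.6, -2.5]
gripper_width: 0.044
gripper_force: 30.0
```

>>> move_arm(
  targets=[
    [[0,0,0.3],[0,0,0]],
    [[0,0,0.45],[0,0,0]],
    [[0,0,0.45],[0,0,0]],
    [[0,0,0.45],[0,0,0]],
  ],
)

```text
time_s: 10.48
tcp_pos: [0.5182, 0.2612, 0.0441]
eef_rot: [180.0, 0.0, 173.4]
contact_force: [-0.2, 0.5, -2.2]
gripper_width: 0.0436
gripper_force: 30.0
```

Bottom is at 32 mm with no contact force, so it sits in the recess. Releasing: open to 6.5 cm, then lift straight up.

>>> move_arm(
  targets=[
    [[0,0,0.05],[0,0,0]],
    [[0,0,0.05],[0,0,0]],
    [[0,0,0.05],[0,0,0]],
    [[0,0,0.05],[0,0,0]],
    [[0,0,0.05],[0,0,0]],
  ],
  jaw=6.5,
)

```text
time_s: 11.1
tcp_pos: [0.5182, 0.2612, 0.0436]
eef_rot: [180.0, 0.0, 173.4]
contact_force: [-0.8, 0.7, -0.0]
gripper_width: 0.0647
gripper_force: 0.0
```

>>> move_arm(
  targets=[
    [[0,0,-2],[0,0,0]],
    [[0,0,-6],[0,0,0]],
    [[0,0,-12],[0,0,0]],
    [[0,0,-18],[0,0,0]],
    [[0,-6,-21],[0,0,0]],
  ],
)

```text
time_s: 11.72
tcp_pos: [0.5133, 0.2077, 0.255]
eef_rot: [179.8, 0.2, 173.6]
contact_force: [1.5, -1.3, -0.3]
gripper_width: 0.0653
gripper_force: 0.0
```

>>> move_arm(
  targets=[
    [[0,-6,0],[0,0,0]],
    [[3,-10,0],[0,0,0]],
    [[3,-10,0],[0,0,0]],
  ],
  jaw=0,
)

```text
time_s: 12.1
tcp_pos: [0.4686, 0.1075, 0.2522]
eef_rot: [179.9, 0.0, 173.3]
contact_force: [1.7, 0.7, 0.4]
gripper_width: 0.0405
gripper_force: 0.0
```

```bash
python3 - <<'E'
from ed import *
st=r.get_state();print(loc(st,"E"),st["eef_rot"],st["gripper_width"])
c=np.cos(-.115);sn=np.sin(-.115);x,y=POS["E"][0]-.005*c,POS["E"][1]-.005*sn
f=(x,y,-.115)
for k,V in(("scene",s0),("top",t0)):
    for n in("loose_module",):
        print(k,[(round(d["score"],2),[round(q) for q in d["location"]]) for d in pinpoint(n,k)], "expected", proj(V,[x,y,.032]).round())
for k,v in(("t",t0),("s",s0)):
    b=fit([v],lambda q:place(MOD,(q[0],q[1],q[2],.032)),f,[.003,.003,.03]); print(k,b[0].round(4),b[1],"nest",np.round(f,4))
i=draw(s0,place(MOD,f+(.032,))+place(rect(-.005,0,.079,.053,.04),POS["E"]),(265,120,375,285),4.8)[:600]
j=draw(t0,place(MOD,f+(.032,)),(190,150,260,290),4)
o=np.zeros((600,800,3),np.uint8);i=i[-600:,:520];o[:i.shape[0],:i.shape[1]]=i;j=j[:600,:280];o[:j.shape[0],520:520+j.shape[1]]=j
cv2.imwrite("pics/g.png",o)
E
```

```text
[ -34.2 -156.4  252.1] [1.79943208e+02 7.05563119e-02 1.73372718e+02] 0.032470599830827306
scene [(0.57, [244, 319])] expected [[317. 242.]]
top [(0.91, [201, 228]), (0.68, [229, 223])] expected [[227. 202.]]
t [ 0.5167  0.2599 -0.1136] -0.9921462535858154 nest [ 0.5175  0.2616 -0.115 ]
s [ 0.5228  0.2633 -0.1197] -0.982290506362915 nest [ 0.5175  0.2616 -0.115 ]
```

View pics/g.png

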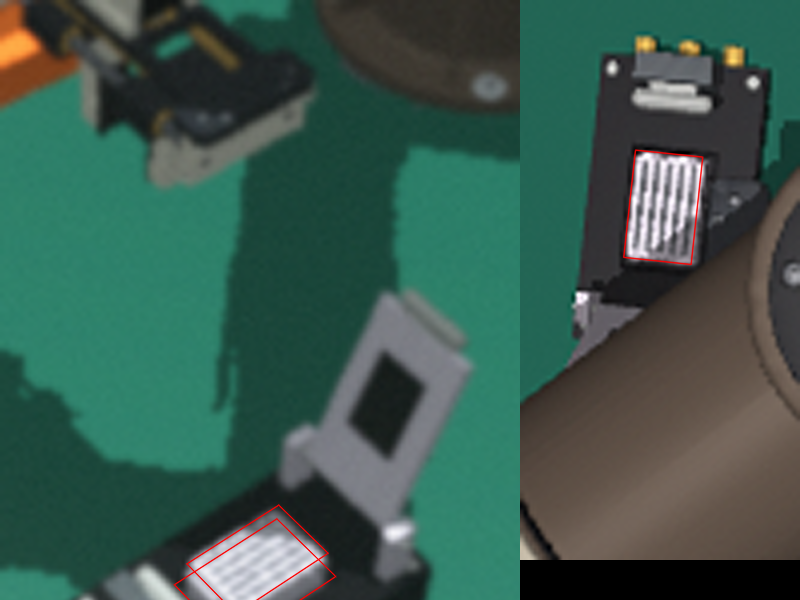

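The module lies squarely inside the recess, with an even dark gap all round in the top view at (665,207). Now I'll go behind the thrown-back cover.

```bash
python3 - <<'E'
from ed import *
def inner(a):
    R=Ro.from_euler("y",-a).as_matrix(); return place([l@R.T+[-.073,0,.072] for l in rect(.061,0,.122,.07,-.004)],POS["E"])
print(min((fit([s],lambda q:inner(q[0]),[a],[.05]) for a in np.arange(1.7,2.1,.08)),key=lambda x:x[1]))
st=r.get_state()
go(st,"E",-34,0,252);go(st,"E",-150,0,252);go(st,"E",-150,0,175)
E
```

```text
(array([1.67224121]), np.float64(-0.6079763770103455))
E (-0.034, 0.0, 0.252) world [0.489 0.265 0.252] shift [-1.000e-02  1.555e+01 -8.000e-02] turn [-0. -0.  0.]
E (-0.15, 0.0, 0.252) world [0.373 0.278 0.252] shift [11.59 15.55 -0.08] turn [-0. -0.  0.]
E (-0.15, 0.0, 0.175) world [0.373 0.278 0.175] shift [11.59 15.55  7.62] turn [-0. -0.  0.]
```

>>> move_arm(
  targets=[
    [[0,6,0],[0,0,0]],
    [[0,12,0],[0,0,0]],
    [[3,15.5,0],[0,0,0]],
    [[7.5,15.5,0],[0,0,0]],
    [[11.6,15.5,0],[0,0,0]],
  ],
  jaw=0,
)

```text
time_s: 13.02
tcp_pos: [0.3718, 0.2783, 0.2506]
eef_rot: [-179.9, -0.0, 173.5]
contact_force: [-0.9, 0.8, -0.0]
gripper_width: 0.0003
gripper_force: 0.0
```

>>> move_arm(
  targets=[
    [[0,0,0],[0,0,0]],
    [[0,0,3],[0,0,0]],
    [[0,0,6],[0,0,0]],
    [[0,0,7.7],[0,0,0]],
    [[0,0,7.7],[0,0,0]],
  ],
)

```text
time_s: 13.65
tcp_pos: [0.3731, 0.2767, 0.1731]
eef_rot: [-179.8, -0.1, 173.4]
contact_force: [0.5, -0.5, -0.3]
gripper_width: 0.0008
gripper_force: 0.0
```

```bash
python3 - <<'E'
from plant import *
from h import *
s=r.get_state();print(loc(s,'E'),s['eef_rot'],s['contact_force'])
for q in((-87,175),(-46,175),(-20,157)): go(s,'E',q[0],0,q[1])
E
```

```text
[-150.2   -1.5  173.1] [-1.79813553e+02 -7.73563562e-02  1.73395518e+02] [ 0.46363111 -0.479078   -0.27366703]
E (-0.087, 0.0, 0.175) world [0.436 0.271 0.175] shift [-6.32  0.15 -0.2 ] turn [-0.003 -0.001 -0.   ]
E (-0.046, 0.0, 0.175) world [0.477 0.266 0.175] shift [-10.42   0.15  -0.2 ] turn [-0.003 -0.001 -0.   ]
E (-0.02, 0.0, 0.157) world [0.503 0.263 0.157] shift [-13.02   0.16   1.59] turn [-0.003 -0.001 -0.   ]
```

>>> move_arm(
  targets=[
    [[-2,0.1,0],[0,0,0]],
    [[-4,0.1,0],[0,0,0]],
    [[-6,0.1,0],[0,0,0]],
    [[-8,0.1,0],[0,0,0]],
    [[-10,0.1,0],[0,0,0]],
  ],
)

```text
time_s: 14.28
tcp_pos: [0.4738, 0.2666, 0.1747]
eef_rot: [180.0, -0.0, 173.4]
contact_force: [-0.3, 0.9, -0.0]
gripper_width: 0.0002
gripper_force: 0.5
```

```bash
python3 - <<'E'
from plant import *
from h import *
s=r.get_state();print(loc(s,'E'),s['contact_force'])
v=viewer.capture("scene")
for n in("empty_cover_pad","empty_cover_hinge"):print(n,[(round(d["score"],2),np.round(d["location"],1)[::-1]) for d in pinpoint(n,"scene")[:2]])
for a in(.6,.8,1,1.2,1.4): print(a,proj(v,cover(a,POS["E"])[1][:4].mean(0)).round())
for q in((-20,157),(-8,142),(10,115),(25,97)): go(s,'E',q[0],0,q[1])
E
```

```text
[-49.1  -0.  174.7] [-0.31953252  0.90242503 -0.01464406]
empty_cover_pad [(0.81, array([328.2, 203.2]))]
empty_cover_hinge [(0.54, array([338.5, 221.7])), (0.48, array([177.5, 144.6]))]
0.6 [[315. 223.]]
0.8 [[320. 217.]]
1 [[325. 211.]]
1.2 [[331. 205.]]
1.4 [[336. 201.]]
E (-0.02, 0.0, 0.157) world [0.503 0.263 0.157] shift [-2.91  0.    1.77] turn [ 0. -0. -0.]
E (-0.008, 0.0, 0.142) world [0.515 0.262 0.142] shift [-4.11  0.    3.27] turn [ 0. -0. -0.]
E (0.01, 0.0, 0.115) world [0.532 0.26  0.115] shift [-5.91  0.    5.97] turn [ 0. -0. -0.]
E (0.025, 0.0, 0.097) world [0.547 0.258 0.097] shift [-7.41  0.    7.77] turn [ 0. -0. -0.]
```

The cover has come forward to about 1.15 rad, as predicted. Following the arc down.

>>> move_arm(
  targets=[
    [[-1.5,0,0.7],[0,0,0]],
    [[-2.9,0,1.8],[0,0,0]],
    [[-4.1,0,3.3],[0,0,0]],
    [[-5.1,0,4.7],[0,0,0]],
    [[-5.9,0,6],[0,0,0]],
  ],
)

```text
time_s: 15.05
tcp_pos: [0.5314, 0.2595, 0.1129]
eef_rot: [-179.9, -0.1, 173.4]
contact_force: [-0.6, 0.1, -0.1]
gripper_width: 0.0007
gripper_force: 0.3
```

>>> move_arm(
  targets=[
    [[-0.8,0,1],[0,0,0]],
    [[-1.7,0,2],[0,0,0]],
    [[-2.2,0,3],[0,0,0]],
    [[-2.2,0,3.6],[0,0,0]],
    [[-2.2,0,3.9],[0,0,0]],
  ],
)

```text
time_s: 15.68
tcp_pos: [0.5532, 0.2572, 0.0758]
eef_rot: [-180.0, 0.0, 173.4]
contact_force: [-7.9, -1.5, 19.2]
gripper_width: 0.0005
gripper_force: 9.7
```

```bash
python3 - <<'E'
from plant import *
from h import *
s=r.get_state();print(loc(s,'E'),s['contact_force'])
E
```

```text
[30.9 -0.2 75.8] [-7.93424482 -1.51339058 19.22581242]
```

>>> move_arm(
  targets=[
    [[0,0,0.05],[0,0,0]],
    [[0,0,0.05],[0,0,0]],
  ],
)

```text
time_s: 15.92
tcp_pos: [0.5531, 0.2572, 0.076]
eef_rot: [180.0, 0.0, 173.4]
contact_force: [-2.7, -1.5, 7.4]
gripper_width: 0.0007
gripper_force: 3.8
```

>>> move_arm(
  targets=[
    [[0,0,-4],[0,0,0]],
    [[0,0,-9],[0,0,0]],
    [[0,0,-14],[0,0,0]],
    [[3,-5,-16],[0,0,0]],
    [[3,-10,-16],[0,0,0]],
  ],
)

```text
time_s: 16.55
tcp_pos: [0.5112, 0.1613, 0.2373]
eef_rot: [179.8, 0.2, 173.5]
contact_force: [1.1, -0.9, 0.7]
gripper_width: 0.0007
gripper_force: 0.0
```

>>> move_arm(
  targets=[
    [[0,-6,0],[0,0,0]],
    [[0,-9,0],[0,0,0]],
    [[0,-9,0],[0,0,0]],
  ],
)

```text
time_s: 16.92
tcp_pos: [0.501, 0.0702, 0.2355]
eef_rot: [180.0, 0.1, 173.3]
contact_force: [-0.0, -0.9, 0.3]
gripper_width: 0.0006
gripper_force: 0.0
```

```bash
cat > chk.py <<'E'
from plant import *
from h import *
import ed
t,v=ed.t0,ed.s0
for n,P in POS.items():
    if n=="W":continue
    # free-end edge of cover seen by the scene camera, offset along image normal against predicted shut pose
    pl=lambda a,q:[cover(a,q)[0][[0,1]],cover(a,q)[0][[1,2]],cover(a,q)[0][[2,3]]]
    p0=ed.solve([(v,ed.ES)],np.array(P))[0] if n=="E" else np.array(P)
    for k,V in(("s",v),("t",t)):
        b=[(round(a,3),round(sum(float(cv2.remap(g,u[:,:1],u[:,1:],1).mean()) for g in[grad(V,.8)] for u in[proj(V,ed.dens(pl(a,p0))).astype(np.float32)]))) for a in(-.03,0,.03,.06,.09,.12,.16,.2)]
        print(n,k,b)
    c={"E":"empty","L":"loaded"}[n]
    for cam,V in(("scene",v),("top",t)):
        print(cam,[(round(d["score"],2),np.round(d["location"],1)[::-1]) for d in pinpoint(c+"_cover_pad",cam)],[proj(V,cover(a,P)[1][:4].mean(0)).round(1)[0].tolist() for a in(0,.06,.12)])
E
python3 chk.py
```

```text
E s [(-0.03, 532), (0, 558), (0.03, 577), (0.06, 566), (0.09, 518), (0.12, 453), (0.16, 364), (0.2, 315)]
E t [(-0.03, 426), (0, 414), (0.03, 404), (0.06, 393), (0.09, 381), (0.12, 369), (0.16, 353), (0.2, 338)]
scene [(0.75, array([308.8, 239.6]))] [[308.2, 239.5], [308.4, 238.1], [308.8, 236.6]]
top [(0.58, array([322.4, 136.4])), (0.57, array([226.8, 186. ])), (0.22, array([146.3, 248.6]))] [[226.1, 186.8], [225.8, 186.7], [225.4, 186.9]]
L s [(-0.03, 574), (0, 556), (0.03, 512), (0.06, 476), (0.09, 408), (0.12, 335), (0.16, 266), (0.2, 222)]
L t [(-0.03, 593), (0, 593), (0.03, 585), (0.06, 558), (0.09, 513), (0.12, 465), (0.16, 419), (0.2, 393)]
scene [(0.58, array([179. , 143.4]))] [[178.5, 145.2], [178.4, 143.6], [178.3, 142.1]]
top [(0.82, array([409. , 280.6])), (0.62, array([431.4, 169.9])), (0.45, array([224.7, 186.9]))] [[432.4, 173.1], [433.3, 173.0], [434.1, 173.0]]
```

Both covers reached the 76 mm stop under 17–19 N. After the lift, the edge scores for both fit a shut cover rather than the sprung-back 0.12 rad. The robot touches nothing, so I'm handing in.

```bash
python3 -c "
from plant import r
print(r.close_job())"
```

```text
the job is handed in; nothing more can be done
None
```

The job is handed in: the loose module lies in the empty fixture's recess, and both covers were pressed to the 76 mm stop and read as shut in the final camera check. The hand-in gave no verdict.

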